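Swipe the pump controller up to full and hold

ROBOT

A 6-joint arm with a two-finger parallel gripper is mounted at the origin on the work surface. World frame = base frame: x ahead of the robot, y to its left, z up, the work surface at z = 0. Lengths are in m, angles in rad, forces in N, time in s.
With the tool pointing down it reaches from about 0.275 to 1 m from the base axis. Payload 8.4 kg.
Tool frame: the origin (TCP) lies on the centre line of the jaws, within the pads' length; the fingertips stand 25 mm ahead of it and the grasp point (between the pads) lies 6 mm ahead of it; z points along the fingers, y is the direction in which the jaws open and shut (so a half turn about z gives the same grasp; the last joint's range is limited). The gripper opens to 85 mm and grips with 20 to 120 N. Pads are 22 mm wide; open, the fingers measure 114 mm over their backs; the gripper's body (76 mm by 85 mm) begins 54 mm behind the grasp point. The pads swing forward as they close: fully open they stand 13 mm farther back than shut.
Start: joints at [1.315, 0.353, 1.633, -0, 1.155, -0.002], TCP at [0.157, 0.605, 0.256] pointing down, gripper open.
Joint ranges: [-2.63, 2.63], [-0.92, 2.1], [0.06, 2.66], [-1.3, 4.44], [0, 2.69], [-3.02, 3.02]. Speed limits (rad/s): [2.22, 2.22, 2.79, 3.14, 3.14, 3.14].

INTERFACE

Orientations are given as a rotation vector (axis times angle).
In Python, from workcell import telemetry, optics, r, spotter gives the robot as it stands.
- The arm moves only by the tool jog_arm, never from a script. Its argument "motion" is text: rows parted by semicolons, each of 7 numbers parted by spaces: the turn, a rotation vector about the tool's x, y, z in rad, then the shift along the tool's x, y, z in cm, then the closure in counts, from 0 (fully open) to 255 (shut). A call has 1 to 10 rows; each row shifts and turns the commanded pose from where the row before left it, along the tool's axes as they then stand; what a row does not reach is not made up. A row lasts 1/8 s, in which the tool goes at most 62.5 mm and 10.7 degrees, less where a joint would pass 70% of its speed; a pose out of reach is approached as far as the arm can. A call is refused whole if a number of a shift passes 6.25 or a number of a turn 0.188, either way. A call with a gripper value outside its range is refused whole. The fingers move at their own pace and stop on an object; "newtons" is the grip in N (left out, the last holds). Time passes only in rows, so rows that do not move let the fingers close. It gives the time, the measured TCP pose, the force and the opening at its end, in the units of the state.
- telemetry.observe(): the state, without advancing time (a new reading comes with each control period).
- optics.capture(name): name is "scene" or "top"; returns a dict with "image" (480x640x3 uint8, blue, green, red), "vfov" (degrees; the focal length in pixels is half the picture's height over the tangent of half this angle, whatever the lens; pixels are square), "cx", "cy" (the principal point, pixels), "distortion" ([k1, k2, p1, p2, k3] as OpenCV has them; the pictures are not rectified), "T" (4x4, takes a point from camera to world coordinates). Camera axes: x right, y down, z forward; pixel columns grow to the right and rows downward; lengths in m; the calibration is good to about 2 mm. A picture is of the moment at which its call begins. There is no depth.
- r.sign_off(): hands the job in, once; it reports no verdict.
Trained networks look in a picture, given as the dict that the camera call returned (one of the last four; its "shot" number tells which), for a name from the list of things; names that differ only in an ending like _2 or _b are one class to them, and where a whole thing is asked for, a point or a joint stands for the part that bears it (a point fixed in the world has none). Each returns a list of dicts, best first, with "p" (0 to 1); they miss things now and then, are a little off and sometimes report something else, mostly with a low value. They report only what shows in the picture. A call takes as long as a camera call.
- spotter.masks_of(picture, target): "mask" (480x640 bool, what is visible of it) and "centre" ([column, row] in pixels, amid what is visible of it).
- spotter.pinpoint(picture, target): "centre" ([column, row] in pixels: a listed point, or the origin of a listed thing).
The state is a dict: "t": time; "joint_pos": joint angles; "joint_velocities": joint speeds; "joint_efforts": joint torques, N m; "ee_pos": TCP position; "tool_rot": TCP orientation; "ft_force": force on the tool from outside, world axes, zero at the start; "ft_torque": the same for the moment, N m; "grip_width": finger opening in m.
Only numpy, scipy, OpenCV 4.12 (cv2) and the standard library are available. Lean on these libraries where they do the work, as an engineer would, in place of code of your own. Each camera call takes 0.05 s, during which the arm holds its last target.

TASK

Bring the cooling pump up to full on its controller: with the fingers shut, lightly run the fingertips along the long curved touch strip from its thin end to its wide end and on to the round pad, and finish with the fingertips still resting lightly on the round pad, holding it. Only touch it: do not press hard, shove or lift the controller, do not touch the short straight strip, and leave everything else on the desk where it is.

Things in the scene. Friction and masses are not known exactly. Their poses are not given: they have to be found in the camera images.
- controller: pump controller standing loose on the desk on four rubber feet (1.5 kg tray of aluminium, 155 x 240 mm, black touch plate 165 x 250 mm above it; it is not fastened). Origin: under its middle, on the desk; x runs across its short side, y along its long side, z up. On the plate are two grey touch strips: a long curved one (four lengths in a row, ending in a round pad) and a short straight one.
- plate (a joint): how far the touch plate with everything on it is pressed down, m: 0 up, 0.006 at its stop. It is sprung: about 1 N starts it moving (the springs carry its weight), then 1 N more for each mm (about 7 N at the stop); it springs back when released.
- arc_centre (a point): centre of the curved strip's arc, at the height of the strip tops (it lies at the middle of the short strip). The strip's centre line is a level arc of radius 100 mm about this point; from the direction of the controller's +x axis it runs from -55 degrees (thin end) to +55 degrees (wide end), counted from +x towards +y, and the round pad's centre is at +67.5 degrees.
- thin_end (a point): point on the top of the curved strip's centre line, 10 mm in from the tip of its thin end (arc angle -49 degrees)
- strip_1: first length of the curved strip, at the thin end: 48 mm long, 8 to 11 mm wide. Origin: middle of its top; frame: x away from the arc's centre, y along the strip towards the wide end, z up. All strip tops are level, 46 mm above the desk at rest, and stand 4 mm proud of the plate.
- strip_2: second length of the curved strip, joining the first without a gap, 48 mm long, 11 to 15 mm wide; origin and axes likewise
- strip_3: third length of the curved strip, 48 mm long, 15 to 18 mm wide; origin and axes likewise
- strip_4: fourth length of the curved strip, at the wide end, 48 mm long, 18 to 22 mm wide; origin and axes likewise
- round_pad: round pad just past the wide end of the curved strip (5 mm gap), 34 mm across, level with it. Origin: centre of its top.
- short_strip: short straight touch strip, 60 x 12 mm, inside the arc, a different control: not to be touched. Origin: middle of its top.
- memory_module: green memory module lying flat by the controller's edge that is nearer its short strip, 31 x 133 x 5.5 mm; to be left alone. Origin: on its underside (middle).
- usb_stick: black USB stick lying flat beyond the controller's other long edge, 54 x 18 x 9 mm; to be left alone. Origin: on its underside (middle).
- thumbscrew: steel thumbscrew standing on its head beside the USB stick, 16 mm wide, 20 mm tall; to be left alone. Origin: on its underside (middle).
- hard_disk: hard disk lying flat, 147 x 102 x 26 mm; to be left alone. Origin: on its underside (middle).
- mouse: black computer mouse, 100 x 58 x 33 mm; to be left alone. Origin: on its underside (middle).
- case_fan: square case fan lying flat, 120 x 120 x 25 mm; to be left alone. Origin: on its underside (middle).
- mug: white mug, 82 mm wide without its handle, 95 mm tall; to be left alone. Origin: on its underside.
- screwdriver: screwdriver lying on the desk, about 190 mm long, handle some 30 mm thick; to be left alone. Origin: on its underside.

How it is judged:
By the outcome, as a careful person would: the job done as asked, in the order asked, and still so for the second after the job is handed in, while the arm keeps its last pose, push and grip.
It also fails if it takes over 43 s, if anything falls off the work surface, if the arm or the gripper's body presses on something with over 40 N, if the wrist force passes 120 N, or if a joint passes its speed limit or range.

## Working session

There is one attempt and no reset: what is moved stays moved. The work goes in short steps, Python scripts to look and compute and a tool call to move; the robot and the scene stay as the last step left them, time stands still between calls to the robot, and variables do not carry over. Pictures are saved under pics/ and viewed, and the job is handed in when it is done.

Besides the shell and the picture viewer there is one more tool, called after "Request:" in YAML: its name, and indented under it one key for each argument. jog_arm: Moves the arm, as the interface text tells. Its arguments: {"type":"object","properties":{"motion":{"type":"string"},"newtons":{"type":"number"}},"required":["motion"]}

```bash
ls; mkdir -p pics; python3 - <<'E'
from workcell import telemetry, optics, r, spotter
import cv2,pickle
print(telemetry.observe())
d={}
for n in("scene","top"):
    p=optics.capture(n); d[n]=p
    cv2.imwrite(f"pics/{n}0.png",p["image"]); print(n,p["vfov"],p["cx"],p["cy"],p["distortion"],p["T"])
    for t in("controller","arc_centre","thin_end","strip_1","round_pad","short_strip"):
        print(t,[(round(a["p"],2),[round(float(v),1) for v in a["centre"]]) for a in spotter.pinpoint(p,t)][:5])
pickle.dump(d,open("p0.pkl","wb"))
E
```

```text
pics
{'t': 0.0, 'joint_pos': array([ 1.31457508e+00,  3.53661434e-01,  1.63415703e+00, -1.10981904e-05,
        1.15521283e+00, -2.41127719e-03]), 'joint_velocities': array([-0.00083258, -0.00024369,  0.00098219,  0.00045331,  0.00113778,
       -0.00041288]), 'joint_efforts': array([ 1.92934249e-04, -6.05245042e+01, -3.42065799e+01, -2.74845047e-05,
        9.38231475e-03, -3.86122878e-06]), 'ee_pos': array([0.15682714, 0.60453003, 0.25554357]), 'tool_rot': array([-3.97585200e-01, -3.11615516e+00,  2.24287188e-03]), 'ft_force': array([-0.18210929,  0.00643454,  0.73529193]), 'ft_torque': array([-0.02267625,  0.04585368,  0.05704356]), 'grip_width': 0.08562236174600087}
scene 42.360730742273766 325.9466427814027 235.81411766749596 [0.03688946 0.         0.         0.         0.        ] [[ 0.58277667  0.68708944 -0.4339118   1.15240274]
 [ 0.81256667 -0.48591517  0.32190347 -0.44033652]
 [ 0.01033215 -0.5401801  -0.84148601  1.13966936]
 [ 0.          0.          0.          1.        ]]
controller [(0.8, [327.7, 243.1]), (0.65, [297.6, 236.9]), (0.3, [170.7, 367.2])]
arc_centre [(0.
[... 371 characters left out ...]
)]
top 53.974443891870976 317.34987168926074 240.89065287019363 [-0.10041586  0.          0.          0.          0.        ] [[ 5.96061447e-03 -9.96785109e-01  7.98994159e-02  4.97971246e-01]
 [-9.99981968e-01 -5.88312391e-03  1.20522379e-03 -3.50734481e-02]
 [-7.31290966e-04 -7.99051591e-02 -9.96802202e-01  1.32982558e+00]
 [ 0.00000000e+00  0.00000000e+00  0.00000000e+00  1.00000000e+00]]
controller [(0.75, [160.3, 295.1]), (0.7, [304.1, 247.1])]
arc_centre [(0.77, [294.8, 267.6])]
thin_end [(0.98, [329.6, 261.9])]
strip_1 [(0.63, [331.2, 259.4]), (0.62, [306.3, 230.4]), (0.57, [295.1, 225.3]), (0.41, [323.8, 239.7])]
round_pad [(0.46, [274.6, 232.8])]
short_strip [(0.57, [296.1, 263.5])]
```

```bash
python3 - <<'E'
import cv2,pickle
d=pickle.load(open("p0.pkl","rb"))
cv2.imwrite("pics/topc.png",cv2.resize(d["top"]["image"][180:330,220:400],None,fx=4,fy=4,interpolation=cv2.INTER_CUBIC))
cv2.imwrite("pics/scenec.png",cv2.resize(d["scene"]["image"][160:310,240:430],None,fx=4,fy=4,interpolation=cv2.INTER_CUBIC))
E
```

```text
(no output)
```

View pics/top0.png

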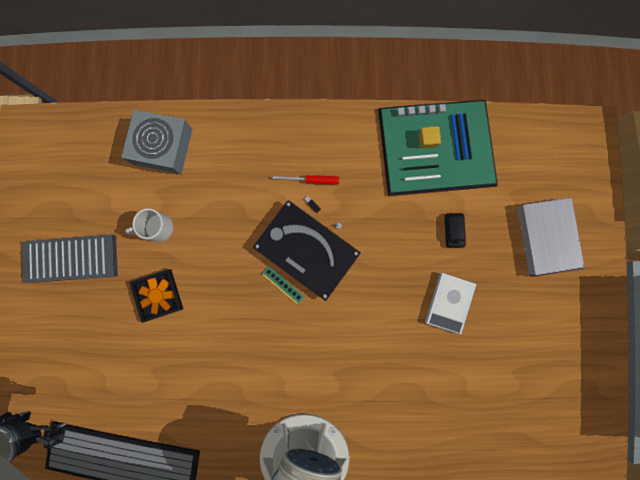

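View pics/scene0.png

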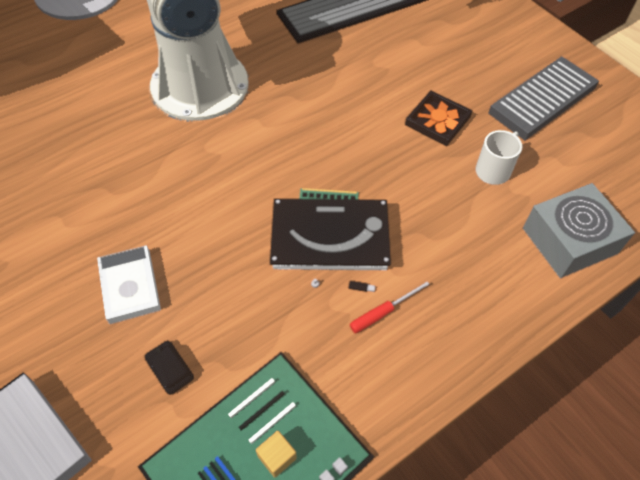

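```bash
sleep 1
```

```text
(no output)
```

View pics/topc.png

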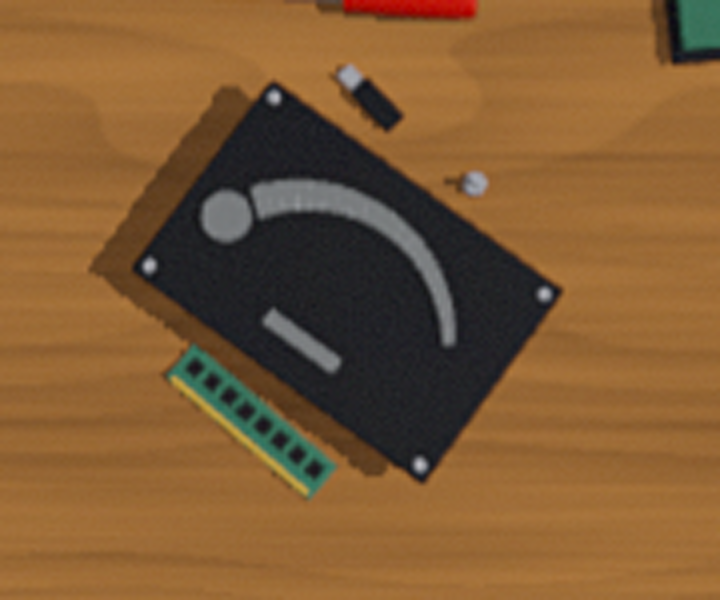

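View pics/scenec.png

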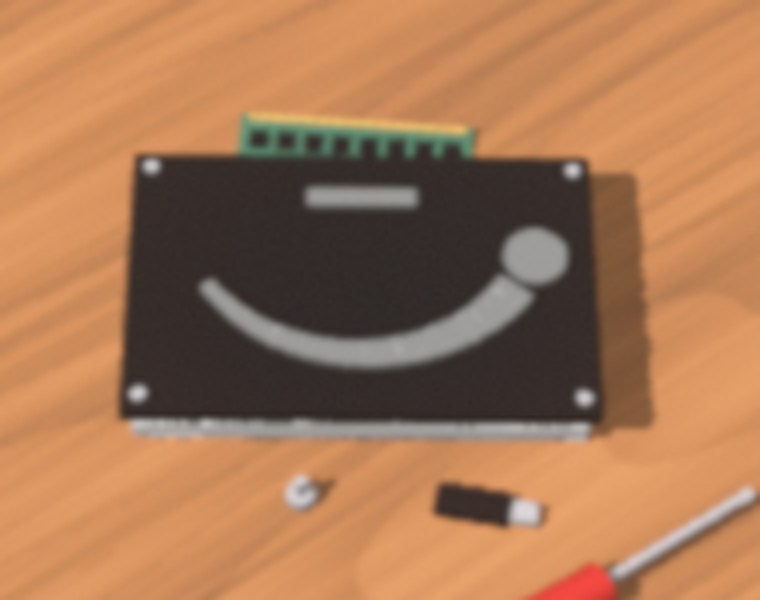

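The controller shows at about (304,247) in the top picture. The pad is at about (276,234), the thin end at about (332,266), and the short strip at about (295,265). I'll fit its pose from the blob centroids in both cameras.

```bash
cat > h.py <<'E'
import numpy as np,cv2
from scipy.optimize import least_squares
def cam(p):
    f=240/np.tan(np.radians(p["vfov"]/2)); return np.array([[f,0,p["cx"]],[0,f,p["cy"]],[0,0,1]]),np.array(p["distortion"],float)
def proj(p,X):
    K,D=cam(p);R=np.linalg.inv(p["T"]);return cv2.projectPoints(np.array(X,float).reshape(-1,3),cv2.Rodrigues(R[:3,:3])[0],R[:3,3],K,D)[0].reshape(-1,2)
def back(p,uv,z):
    K,D=cam(p);q=cv2.undistortPoints(np.array(uv,float).reshape(-1,1,2),K,D).reshape(-1,2)
    d=np.c_[q,np.ones(len(q))]@p["T"][:3,:3].T;o=p["T"][:3,3];return o+d*((z-o[2])/d[:,2])[:,None]
# model in arc frame
th=np.radians(np.linspace(-55,55,200));w=np.interp(th,[th[0],th[-1]],[.008,.022])
rc=np.array([100e-3*np.sum(w*np.cos(th)),100e-3*np.sum(w*np.sin(th))])/w.sum()
a=np.radians(67.5)
M=np.array([[0,0],rc,[.1*np.cos(a),.1*np.sin(a)]])
def W(q):
    c,s=np.cos(q[2]),np.sin(q[2]);return lambda P:np.c_[np.array(P)@np.array([[c,s],[-s,c]])+q[:2],np.full(len(P),.046)]
E
python3 - <<'E'
from h import *
import pickle
d=pickle.load(open("p0.pkl","rb"))
obs={}
B={"top":(245,210,350,290),"scene":(283,203,384,256)}
for n,p in d.items():
    x0,y0,x1,y1=B[n]; im=p["image"].astype(int); g=np.zeros((480,640),np.uint8)
    m=(im.min(2)>75)&(np.ptp(im,axis=2)<25); g[y0:y1,x0:x1]=m[y0:y1,x0:x1]*1
    k,l,s,c=cv2.connectedComponentsWithStats(g,connectivity=4)
    obs[n]=[(s[i].tolist(),c[i].round(2).tolist()) for i in range(1,k) if s[i][4]>8]; print(n,*obs[n],sep="\n")
E
```

```text
scene
([316, 206, 29, 6, 169], [329.92, 208.51])
([290, 217, 92, 35, 946], [343.32, 237.97])
top
([336, 223, 6, 6, 26], [338.15, 225.58])
([283, 225, 51, 41, 420], [309.54, 236.7])
([270, 228, 13, 13, 128], [276.17, 233.66])
([256, 244, 3, 4, 10], [257.0, 245.8])
([286, 257, 19, 16, 99], [295.08, 264.89])
```

```bash
cat > fit.py <<'E'
from h import *
import pickle
d=pickle.load(open("p0.pkl","rb"))
T=np.array([[295.08,264.89],[309.54,236.7],[276.17,233.66]])
S=np.array([[329.92,208.51],[343.32,237.97]])
A1=w.mean()*.1*np.ptp(th);A2=np.pi*.017**2
comb=(M[1]*A1+M[2]*A2)/(A1+A2); MS=np.array([M[0],comb])
ft=lambda q:(proj(d["top"],W(q)(M))-T).ravel()
fs=lambda q:(proj(d["scene"],W(q)(MS))-S).ravel()
q0=[.45,0,.5]
for n,f in(("top",ft),("scene",fs),("both",lambda q:np.r_[ft(q),fs(q)])):
    best=min((least_squares(f,[.48,0,t]) for t in np.arange(-3,3,.7)),key=lambda s:s.cost)
    print(n,best.x,best.cost,best.fun.round(2))
q=best.x; np.save("q.npy",q)
for n,(x0,y0,x1,y1),k in(("top",(220,180,400,330),4),("scene",(240,160,430,310),4)):
    im=cv2.resize(d[n]["image"][y0:y1,x0:x1],None,fx=k,fy=k,interpolation=cv2.INTER_CUBIC)
    def dr(P,cl):
        u=(proj(d[n],W(q)(P))+.5-[x0,y0])*k; cv2.polylines(im,[np.round(u).astype(int)],False,cl,1)
    pol=lambda r:np.c_[r*np.cos(th),r*np.sin(th)]
    dr(pol(.1+w/2),(0,255,255));dr(pol(.1-w/2),(0,255,255));t=np.linspace(0,6.3,50)
    dr(M[2]+.017*np.c_[np.cos(t),np.sin(t)],(0,255,0)); dr([[-.006,-.03],[.006,-.03],[.006,.03],[-.006,.03],[-.006,-.03]],(0,0,255))
    cv2.imwrite(f"pics/fit_{n}.png",im)
E
python3 fit.py
```

```text
top [ 0.53502745  0.02668696 -0.62421027] 0.0022825137504647332 [ 0.02 -0.03 -0.05  0.03  0.03  0.  ]
scene [ 0.53618155  0.02599674 -0.68406131] 0.013651385233115772 [-0.03 -0.12  0.03  0.11]
both [ 0.53517414  0.026003   -0.64104591] 1.9111025518280693 [ 0.27 -0.08  0.68  0.22  0.81 -0.37 -0.3  -0.43  1.28 -0.73]
```

```bash
sleep 0.5
sed -i 's/^q=best.x/q=least_squares(ft,[.535,.026,-.62]).x/' fit.py; python3 fit.py; cd pics; python3 -c "
import cv2,numpy as np
a=cv2.imread('fit_top.png');b=cv2.imread('fit_scene.png')
cv2.imwrite('fit2.png',np.vstack([cv2.resize(a[120:400,150:500],(0,0),fx=1,fy=1),b[120:420,150:500][:300,:350]]))"
```

```text
top [ 0.53502745  0.02668696 -0.62421027] 0.0022825137504647332 [ 0.02 -0.03 -0.05  0.03  0.03  0.  ]
scene [ 0.53618155  0.02599674 -0.68406131] 0.013651385233115772 [-0.03 -0.12  0.03  0.11]
both [ 0.53517414  0.026003   -0.64104591] 1.9111025518280693 [ 0.27 -0.08  0.68  0.22  0.81 -0.37 -0.3  -0.43  1.28 -0.73]
```

View pics/fit_scene.png

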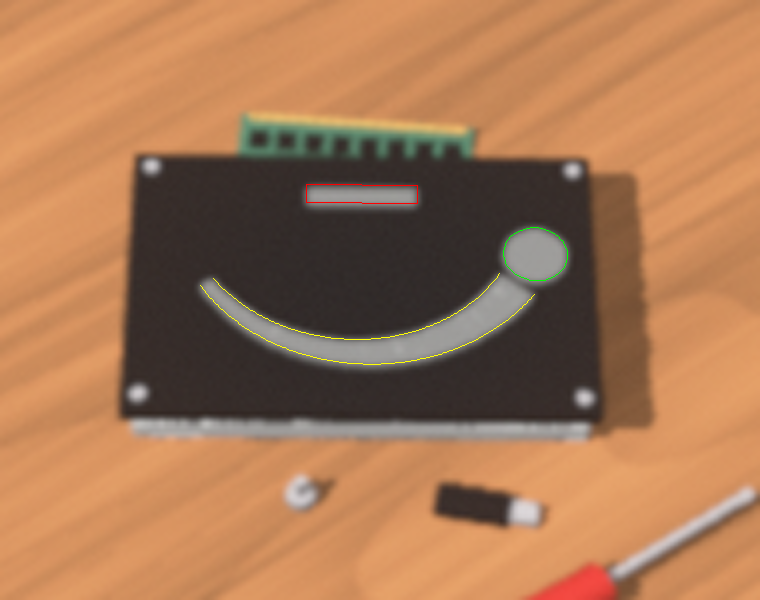

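View pics/fit_top.png

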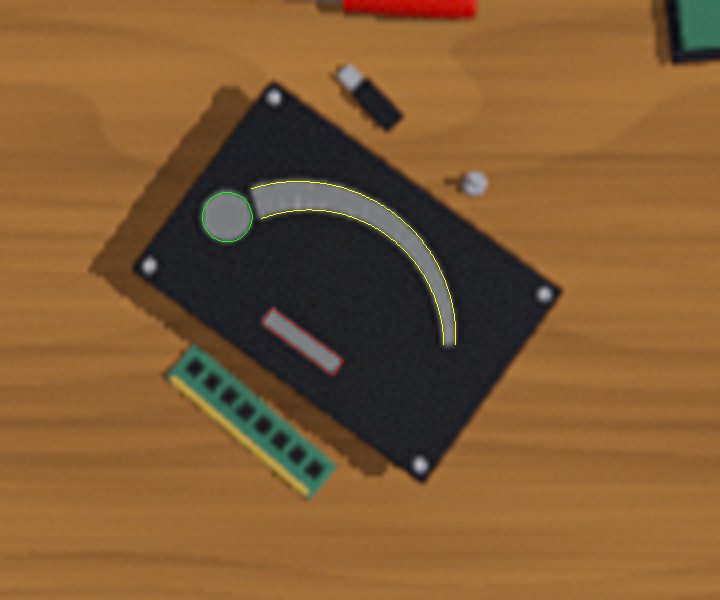

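The top fit is tight (0.05 px residuals), and the scene overlay agrees within about 0.5 px. Next I'll move over to the thin end, shutting the fingers on the way.

Request:
jog_arm:
  motion: "0 0 0 -2 -2 0 255; 0 0 0 -4 -4 0 255; 0 0 0 -4 -4 0 255; 0 0 0 -4 -4 0 255; 0 0 0 -4 -4 0 255; 0 0 0 -4 -4 0 255; 0 0 0 -4 -4 0 255; 0 0 0 -4 -4 0 255; 0 0 0 -4 -4 0 255; 0 0 0 -4 -4 0 255"
  newtons: 20

```text
t: 1.95
ee_pos: [0.4302, 0.1401, 0.2567]
tool_rot: [0.397, 3.115, 0.001]
ft_force: [1.3, 0.8, -0.4]
grip_width: 0.0002
```

Request:
jog_arm:
  motion: "0 0 0 -4 -4 0 255; 0 0 0 -4 -4 0 255; 0 0 0 -4 -4 0 255; 0 0 0 -2 -2 0 255; 0 0 0 0 0 0 255; 0 0 0 0 0 0 255"

```text
t: 2.7
ee_pos: [0.5292, -0.0285, 0.2561]
tool_rot: [-0.398, -3.116, -0.0]
ft_force: [-1.4, 1.0, 0.1]
grip_width: 0.0003
```

```bash
cat > go.py <<'E'
import sys
from h import *
from workcell import telemetry
s=telemetry.observe(); R=cv2.Rodrigues(np.array(s["tool_rot"]))[0]; q=np.load("q.npy")
def arc(deg,z): a=np.radians(deg); return W(q)([[.1*np.cos(a),.1*np.sin(a)]])[0]*[1,1,0]+[0,0,z]
if __name__=="__main__":
    print(s["t"],s["ee_pos"].round(4),s["ft_force"].round(2),s["grip_width"],"R",R.round(4).tolist())
    e=np.array(s["ee_pos"]);tip=e+R[:,2]*.025
    print("tip",tip.round(4),"deg/rad",np.degrees(np.arctan2(*(tip-arc(0,0)+arc(0,0)-[q[0],q[1],0])[[1,0]])-q[2]),np.hypot(*(tip[:2]-q[:2])))
    P=[tip]+[arc(float(a.split(",")[0]),float(a.split(",")[1])) for a in sys.argv[1:]]
    for a,b in zip(P,P[1:]): print("tool cm",(R.T@(b-a)*100).round(2))
E
python3 go.py -- 2>/dev/null || python3 go.py -49,0.08
```

```text
2.7 [ 0.5292 -0.0285  0.2561] [-1.37  1.02  0.06] 0.00030824582338333635 R [[-0.9679, 0.2514, -0.0007], [0.2514, 0.9679, 0.0003], [0.0007, 0.0002, -1.0]]
tip [ 0.5292 -0.0285  0.2311] deg/rad -60.26319162379233 0.05552076576903732
2.7 [ 0.5292 -0.0285  0.2561] [-1.37  1.02  0.06] 0.00030824582338333635 R [[-0.9679, 0.2514, -0.0007], [0.2514, 0.9679, 0.0003], [0.0007, 0.0002, -1.0]]
tip [ 0.5292 -0.0285  0.2311] deg/rad -60.26319162379233 0.05552076576903732
tool cm [-2.57 -3.92 15.11]
```

Request:
jog_arm:
  motion: "0 0 0 -1.3 -2 2 255; 0 0 0 -1.3 -1.9 3 255; 0 0 0 0 0 4 255; 0 0 0 0 0 3 255; 0 0 0 0 0 2 255; 0 0 0 0 0 0.6 255; 0 0 0 0 0 0 255; 0 0 0 0 0 0 255"

```text
t: 3.7
ee_pos: [0.5457, -0.073, 0.1113]
tool_rot: [0.397, 3.115, -0.0]
ft_force: [-0.1, -0.3, 0.2]
grip_width: -0.0004
```

```bash
cat > obs.py <<'E'
# readings averaged over a few camera waits
from go import *
from workcell import optics
import pickle
L=[];
for i in range(4):
    n=("top","scene")[i%2];p=optics.capture(n);L.append(telemetry.observe());cv2.imwrite(f"pics/{n}_{sys.argv[1]}.png",p["image"]);pickle.dump(p,open(f"{n}_{sys.argv[1]}.pkl","wb"))
print("F",np.array([s["ft_force"] for s in L]).round(2).tolist());print("tipmean",np.mean([s["ee_pos"] for s in L],0).round(5)-[0,0,.025],np.ptp([s["ee_pos"] for s in L],axis=0))
E
python3 obs.py a; python3 go.py -49,0.046
python3 - <<'E'
import cv2,numpy as np
a=cv2.imread('pics/top_a.png')[190:320,230:390];b=cv2.imread('pics/scene_a.png')[120:310,240:430]
cv2.imwrite('pics/a.png',np.hstack([cv2.resize(a,(400,325),interpolation=2),cv2.resize(b,(325,325),interpolation=2)]))
E
```

```text
F [[1.02, -0.26, 0.03], [0.2, 0.09, 0.6], [0.27, 0.09, -0.12], [0.36, 0.38, 0.9]]
tipmean [ 0.54557 -0.07316  0.08614] [0.00023852 0.00016583 0.0003484 ]
3.9 [ 0.5455 -0.0732  0.111 ] [0.36 0.38 0.9 ] 0.00018977785557274863 R [[-0.968, 0.2511, 0.0012], [0.2511, 0.968, -0.0001], [-0.0012, 0.0001, -1.0]]
tip [ 0.5455 -0.0732  0.086 ] deg/rad -48.26070187971308 0.10046799543611513
tool cm [ 0.14 -0.    4.  ]
```

View pics/a.png

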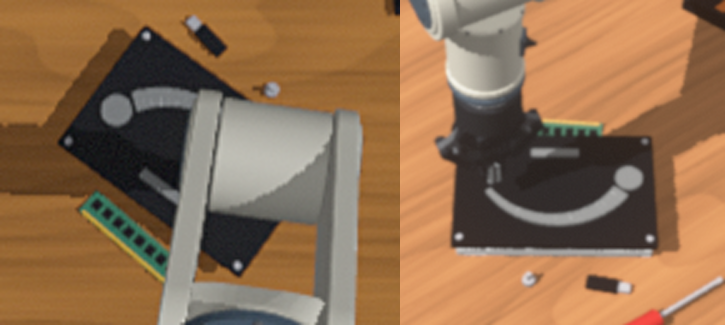

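The fingertips are above the thin end (scene crop around (492,175)). I'll lower slowly in small steps.

Request:
jog_arm:
  motion: "0 0 0 0.15 0 1 255; 0 0 0 0 0 1 255; 0 0 0 0 0 1 255; 0 0 0 0 0 0.5 255; 0 0 0 0 0 0.2 255; 0 0 0 0 0 0.1 255; 0 0 0 0 0 0 255; 0 0 0 0 0 0 255"

```text
t: 4.9
ee_pos: [0.5438, -0.0728, 0.0725]
tool_rot: [0.398, 3.116, 0.0]
ft_force: [0.8, 0.2, -0.5]
grip_width: 0.0001
```

```bash
python3 obs.py b;python3 go.py -49,0.046
```

```text
F [[0.36, 0.21, 0.7], [0.51, -0.88, 0.57], [-0.09, 0.13, 0.35], [0.02, -0.28, 0.02]]
tipmean [ 0.54373 -0.07285  0.04747] [5.80015641e-05 2.07997765e-05 8.38491794e-05]
5.1 [ 0.5437 -0.0728  0.0724] [ 0.02 -0.28  0.02] -0.00014537461238981508 R [[-0.968, 0.251, 0.0003], [0.251, 0.968, -0.0001], [-0.0003, 0.0, -1.0]]
tip [ 0.5437 -0.0728  0.0474] deg/rad -49.24515084292488 0.09991020246211223
tool cm [-0.04  0.01  0.14]
```

Request:
jog_arm:
  motion: "0 0 0 0 0 0.1 255; 0 0 0 0 0 0.05 255; 0 0 0 0 0 0 255; 0 0 0 0 0 0 255"

```text
t: 5.6
ee_pos: [0.5437, -0.0728, 0.0708]
tool_rot: [0.398, 3.116, -0.0]
ft_force: [-0.1, -0.1, 0.7]
grip_width: -0.0002
```

```bash
python3 obs.py c;python3 go.py -49,0.046
```

```text
F [[0.42, 0.88, 1.19], [-0.19, 0.25, 1.3], [0.19, -1.14, 1.3], [0.42, 0.74, 0.93]]
tipmean [ 0.54365 -0.07282  0.04583] [1.12295475e-05 1.74192514e-05 1.05342434e-05]
5.8 [ 0.5437 -0.0728  0.0708] [0.42 0.74 0.93] 4.4722875945228125e-05 R [[-0.968, 0.2511, 0.0001], [0.2511, 0.968, -0.0], [-0.0001, 0.0, -1.0]]
tip [ 0.5437 -0.0728  0.0458] deg/rad -49.276364188472854 0.0998885923851109
tool cm [-0.05  0.01 -0.02]
```

Request:
jog_arm:
  motion: "0 0 0 0 0 0.05 255; 0 0 0 0 0 0.04 255; 0 0 0 0 0 0 255"

```text
t: 6.18
ee_pos: [0.5437, -0.0729, 0.0699]
tool_rot: [0.398, 3.116, -0.0]
ft_force: [-0.8, 0.0, 1.9]
grip_width: -0.0003
```

```bash
python3 obs.py d; python3 - <<'E'
from go import *
A=np.linspace(-49,67.5,30)
tip=np.array(s["ee_pos"])+R[:,2]*.025
print(tip)
P=[tip]+[arc(a,tip[2]) for a in A[1:]]
tot=np.zeros(2);S=""
for i,b in enumerate(P[1:]):
    v=(R.T@(b-tip)*100)[:2]-tot; v=v.round(2); tot+=v; S+=f"0 0 0 {v[0]:g} {v[1]:g} 0 255; "
    if i%10==9: S+="\n"
print(S)
E
```

```text
F [[-0.42, 0.72, 2.5], [-0.14, 0.95, 2.56], [0.16, 0.2, 1.4], [0.01, -0.61, 2.11]]
tipmean [ 0.54367 -0.07283  0.04492] [1.59102458e-05 2.31074396e-05 1.17110663e-05]
[ 0.54367088 -0.0728189   0.04491359]
0 0 0 -0.7 0.26 0 255; 0 0 0 -0.63 0.31 0 255; 0 0 0 -0.61 0.35 0 255; 0 0 0 -0.58 0.39 0 255; 0 0 0 -0.55 0.43 0 255; 0 0 0 -0.53 0.47 0 255; 0 0 0 -0.48 0.5 0 255; 0 0 0 -0.46 0.54 0 255; 0 0 0 -0.41 0.56 0 255; 0 0 0 -0.37 0.6 0 255; 
0 0 0 -0.33 0.62 0 255; 0 0 0 -0.29 0.64 0 255; 0 0 0 -0.24 0.65 0 255; 0 0 0 -0.19 0.68 0 255; 0 0 0 -0.14 0.68 0 255; 0 0 0 -0.1 0.7 0 255; 0 0 0 -0.05 0.7 0 255; 0 0 0 0 0.7 0 255; 0 0 0 0.05 0.7 0 255; 0 0 0 0.1 0.69 0 255; 
0 0 0 0.15 0.69 0 255; 0 0 0 0.19 0.67 0 255; 0 0 0 0.24 0.66 0 255; 0 0 0 0.29 0.64 0 255; 0 0 0 0.33 0.62 0 255; 0 0 0 0.38 0.59 0 255; 0 0 0 0.41 0.56 0 255; 0 0 0 0.45 0.54 0 255; 0 0 0 0.49 0.5 0 255;
```

The push is about 2 N. Now I'll sweep.

Request:
jog_arm:
  motion: "0 0 0 -0.7 0.26 0 255; 0 0 0 -0.63 0.31 0 255; 0 0 0 -0.61 0.35 0 255; 0 0 0 -0.58 0.39 0 255; 0 0 0 -0.55 0.43 0 255; 0 0 0 -0.53 0.47 0 255; 0 0 0 -0.48 0.5 0 255; 0 0 0 -0.46 0.54 0 255; 0 0 0 -0.41 0.56 0 255; 0 0 0 -0.37 0.6 0 255"

```text
t: 7.62
ee_pos: [0.6065, -0.0432, 0.0699]
tool_rot: [0.398, 3.116, -0.0]
ft_force: [-0.3, -2.4, 1.3]
grip_width: 0.0001
```

```bash
python3 obs.py e; python3 go.py -8.8,0.045
```

```text
F [[0.99, 0.39, 1.43], [0.16, 1.08, 1.99], [0.66, 0.62, 1.93], [1.53, 0.39, 2.23]]
tipmean [ 0.60699 -0.04291  0.045  ] [5.29567548e-04 5.00671495e-04 2.38915254e-05]
7.825 [ 0.6067 -0.0432  0.07  ] [1.53 0.39 2.23] 7.698141232468556e-05 R [[-0.968, 0.2509, 0.001], [0.2509, 0.968, 0.0002], [-0.0009, 0.0005, -1.0]]
tip [ 0.6067 -0.0432  0.045 ] deg/rad -8.476450775470148 0.10011246630305264
tool cm [ 0.04 -0.04  0.  ]
```

```bash
python3 - <<'E'
import cv2,numpy as np
a=cv2.imread('pics/scene0.png')[160:310,240:430];b=cv2.imread('pics/scene_e.png')[160:310,240:430]
print([cv2.phaseCorrelate(np.float32(cv2.cvtColor(a[y:y+24,x:x+24],6)),np.float32(cv2.cvtColor(b[y:y+24,x:x+24],6)),cv2.createHanningWindow((24,24),cv2.CV_32F)) for x,y in((22,86),(134,88),(120,50))])
cv2.imwrite('pics/e.png',np.hstack([cv2.resize(x,None,fx=2,fy=2) for x in(a,b)]))
E
```

```text
[((-0.10152163098967826, 0.23248871014109262), 1.1189282602734036), ((0.022293599926028307, 0.07460248622964194), 1.0509270288878017), ((-0.28261236784052457, 0.51367602849915), 0.9193757226069769)]
```

View pics/e.png

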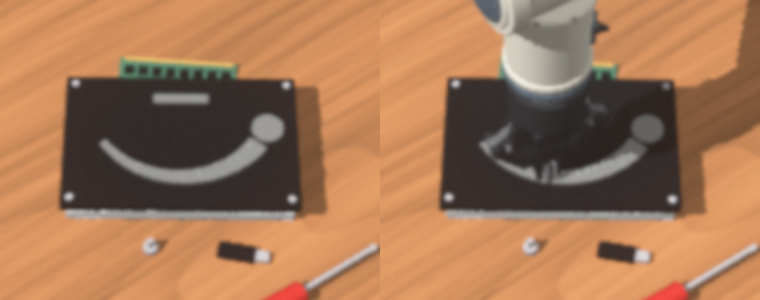

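The controller hasn't moved: its corners shifted by less than 0.3 px. The fingertips are mid-strip, so I'll carry on.

Request:
jog_arm:
  motion: "0 0 0 -0.33 0.62 0 255; 0 0 0 -0.29 0.64 0 255; 0 0 0 -0.24 0.65 0 255; 0 0 0 -0.19 0.68 0 255; 0 0 0 -0.14 0.68 0 255; 0 0 0 -0.1 0.7 0 255; 0 0 0 -0.05 0.7 0 255; 0 0 0 0 0.7 0 255; 0 0 0 0.05 0.7 0 255; 0 0 0 0.1 0.69 0 255"

```text
t: 9.07
ee_pos: [0.6348, 0.0194, 0.0699]
tool_rot: [0.398, 3.116, 0.0]
ft_force: [-0.2, -1.8, 1.5]
grip_width: 0.0001
```

```bash
python3 obs.py f; python3 go.py 31.35,0.045
```

```text
F [[0.43, 0.19, 1.66], [0.23, 1.84, 1.96], [-0.23, 0.69, 2.87], [0.31, 2.14, 2.52]]
tipmean [0.63483 0.01979 0.04493] [8.99425766e-05 7.09086249e-04 2.55764937e-05]
9.275 [0.6348 0.0194 0.0699] [0.31 2.14 2.52] -0.0001469264425590341 R [[-0.968, 0.251, 0.0002], [0.251, 0.968, 0.0005], [-0.0001, 0.0005, -1.0]]
tip [0.6348 0.0194 0.0449] deg/rad 31.614600885693275 0.10002762003615892
tool cm [-0.01 -0.05 -0.01]
```

Request:
jog_arm:
  motion: "0 0 0 0.15 0.69 0 255; 0 0 0 0.19 0.67 0 255; 0 0 0 0.24 0.66 0 255; 0 0 0 0.29 0.64 0 255; 0 0 0 0.33 0.62 0 255; 0 0 0 0.38 0.59 0 255; 0 0 0 0.41 0.56 0 255; 0 0 0 0.45 0.54 0 255; 0 0 0 0.49 0.5 0 255; 0 0 0 0 0 0 255"

```text
t: 10.52
ee_pos: [0.6196, 0.08, 0.0699]
tool_rot: [-0.397, -3.116, -0.001]
ft_force: [-1.4, 1.5, 1.7]
grip_width: -0.0001
```

```bash
python3 obs.py g; python3 go.py 67.5,0.045; python3 - <<'E'
import cv2,numpy as np
a=cv2.imread('pics/top_g.png')[190:320,230:390];b=cv2.imread('pics/scene_g.png')[160:310,240:430]
cv2.imwrite('pics/g.png',np.hstack([cv2.resize(a,(369,300)),cv2.resize(b,(380,300))]))
E
```

```text
F [[-0.77, 1.41, 2.23], [-0.2, 2.24, 2.25], [-1.0, 1.95, 1.55], [-0.67, 1.37, 2.1]]
tipmean [0.61979 0.07952 0.04482] [2.55258609e-04 4.03644028e-04 7.33728664e-06]
10.725 [0.6199 0.0793 0.0698] [-0.67  1.37  2.1 ] 6.927975202887414e-05 R [[-0.9679, 0.2512, -0.0004], [0.2512, 0.9679, 0.0002], [0.0004, 0.0001, -1.0]]
tip [0.6199 0.0793 0.0448] deg/rad 67.57961063169188 0.09986944537843874
tool cm [-0.02 -0.   -0.02]
```

View pics/g.png

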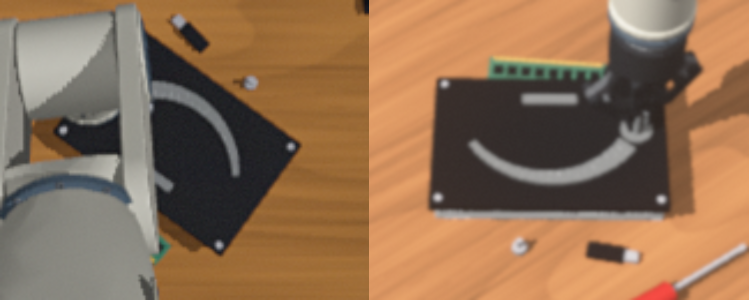

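The fingertips are on the round pad with about 2 N (scene crop around (637,130)). I'll check the controller hasn't moved, then hold briefly.

Request:
jog_arm:
  motion: "0 0 0 0 0 0 255; 0 0 0 0 0 0 255; 0 0 0 0 0 0 255; 0 0 0 0 0 0 255"

```text
t: 11.22
ee_pos: [0.62, 0.0792, 0.0699]
tool_rot: [-0.398, -3.116, 0.0]
ft_force: [-1.0, 0.9, 0.2]
grip_width: -0.0
```

```bash
python3 obs.py h; python3 - <<'E'
import cv2,numpy as np
def sc(f,x,y):
    g=cv2.cvtColor(cv2.imread(f),6)[y-6:y+7,x-6:x+7].astype(float);g=np.clip(g-90,0,None);Y,X=np.mgrid[-6:7,-6:7];return np.array([(g*X).sum(),(g*Y).sum()])/g.sum()
for f,x,y in(("scene",278,202),("scene",274,258),("scene",386,259)): print(sc(f"pics/{f}_h.png",x,y)-sc(f"pics/{f}0.png",x,y))
E
python3 -c "
from workcell import r; print(r.sign_off())"
```

```text
F [[-1.07, 0.52, 1.28], [-0.08, 1.19, 2.42], [-0.91, 1.33, 2.38], [-1.72, 0.88, 1.9]]
tipmean [0.61999 0.07919 0.04485] [1.79451914e-05 2.58250122e-05 1.67514749e-05]
[-0.05990287  0.11993916]
[-0.18481843 -0.04594136]
[0.21834188 0.05729915]
the job is handed in; nothing more can be done
None
```

I ran the shut fingertips along the curved strip from its thin end, through all four lengths, to the round pad. They were left resting on the pad when I handed the job in at about 11.4 s.

- **Touch force:** readings in the pauses averaged about 2 N. That matches the plate being pressed roughly 1 mm (fingertips at about 44.9 mm, strip tops at 46 mm). Single readings scattered from about 0.2 to 2.9 N, and I took none during the moving rows themselves.
- **Position:** by measured pose, the fingertips kept to the strip's centre line within about 0.2 mm wherever I checked. They finished within about 0.5 mm of the pad centre.
- **Controller:** its three visible corner screws moved by no more than 0.22 px between the first and last pictures, so it was not shoved. The fourth corner was hidden by the arm.
- **Other things:** the fingertips stayed on the arc, 100 mm from the short strip's middle. The small parts by the controller looked undisturbed; I did not measure the rest of the desk afterwards.
- **Disagreement:** a rough fit from the scene camera alone gave the controller's angle about 3° off the top-camera fit, because the pad and strip merged in its mask. I used the top-camera fit, and its overlay matched the scene picture to about 0.5 px.

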